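# Assemble a swatch-card stand and hold its spring clip open on the card

### The job

Build the swatch-card stand in the assembly jig: first set the weighted foot down squarely in the pocket between the four corner posts, then stack the card plate on it with its card upright, and let go of each. Then pick up the spring clip, squeeze its arms until the jaws gape wide, and hold it open over the middle of the card's top edge, one jaw on each side well below the edge and nothing of the clip touching the card, ready for a swatch to be slipped in. Finish while still holding the clip open there, and leave the other things on the table where they lie.

Things in the scene. Friction and masses are not known exactly. Their poses are not given: they have to be found in the camera images.
- jig_seat (a point): Assembly jig, fixed: aluminium base plate 74 (x) x 116 (y) x 6 mm, four steel L-shaped corner posts round a pocket 49 (x) x 90 (y) mm, open at mid-side (66 mm free between posts on the long sides, 29 mm on the short). Posts rise 36 mm above the table, then flare out to 46 mm as lead-in. Point: centre of the pocket's floor, 6 mm above the table; z up, y along the pocket's long side.
- foot_center (a point): Weighted foot: loose grey block with a rubber sole, 44 (x) x 84 (y) x 24 (z) mm, about 0.3 kg, lying flat. Point: its centre, 12 mm above its underside; y along its long side, z up. Fits the pocket with 2.5 mm (x) and 3 mm (y) to spare per side, either way round.
- foot: The same foot; origin at the centre of its underside.
- card_grip (a point): Card plate: loose, 0.12 kg, flat base 44 (x) x 84 (y) x 8 mm with an upright stiff brown card 8 mm thick (x), 76 mm wide (y) on its middle line; top edge 68 mm above the underside. Point: where to pinch the card across its thickness, mid-width, 16 mm below its top edge, 52 mm above the underside; z up. Base fits the pocket on top of the foot with the same play, either way round.
- card_top (a point): Middle of the card's top edge (68 mm above the card plate's underside; 98 mm above the table once stacked in the jig); x across the card's thickness, y along the edge, z up.
- card_plate: The same card plate; origin at the centre of the base's underside. Stacked, it lies 24 mm above the foot's origin. A ridge 14 mm thick stands round the card's root up to 15 mm above the underside.
- clip_pivot (a point): Spring clip: loose, 0.1 kg, steel and black rubber, standing on its closed jaws, two arms up in a V. Point: middle of the hinge pin, 46 mm above the jaws' lower edges. Arms (36 mm wide) rise to 41 mm above the pin; over their outsides the V is 43 mm across at 28 mm above the pin, 48 mm at most. x across the jaws, y along the pin, z up while closed; fixed to the +x half, so leans with it.
- clip: The same clip, 40 mm wide along y; origin at the closed jaws' lower edges, 46 mm below the pin (fixed to the +x half). Pinching the arms together along x opens the jaws: about 5 N starts, 11 N at 28 mm above the pin reaches the stop, where the arms stand parallel, about 24 mm over their outsides. Above the 11 mm high rubber lips the throat is hollow to 5 mm below the pin.
- tip_a (a point): Inner face of the rubber lip of the clip's +x jaw, 3 mm above its lower edge, mid-width. Fully open, the two tips are about 26 mm apart and 41 mm below the pin.
- tip_b (a point): Inner face of the rubber lip of the clip's -x jaw, 3 mm above its lower edge, mid-width.
- clip_jaw (a joint): Opening angle between the clip's halves, rad: 0 closed (spring shut), 0.6 fully open at its stop; each half swings half of it when squeezed evenly.
- measure: Bystander: tape measure, rounded case 69x68x31 mm, lies on the table; origin under its middle.
- needles: Bystander: small box of machine needles, 39x56x24 mm; origin under its middle.
- roll: Bystander: roll of webbing, 72x74x26 mm, lying flat; origin under its middle.
Not all that is in view belongs to the job. What is shaped like the card_plate but turquoise is not meant.

How it is judged:
By the outcome, as a careful person would: the job done as asked, in the order asked, and still so for the second after the job is handed in, while the arm keeps its last pose, push and grip.
It also fails if it takes over 67 s, if anything falls off the work surface, if the arm or the gripper's body presses on something with over 40 N, if the wrist force passes 120 N, or if a joint passes its speed limit or range.

### The arm

A 6-joint arm with a two-finger parallel gripper is mounted at the origin on a cart in front of the work surface, level with it; the furniture and walls round the work are solid. World frame = base frame: x ahead of the robot, y to its left, z up, the work surface at z = 0. Lengths are in m, angles in rad, forces in N, time in s.
With the tool pointing down it reaches from about 0.275 to 0.85 m from the base axis. Payload 19 kg.
Tool frame: the origin (TCP) lies midway between the tips of the shut fingers; the grasp point (between the pads) lies 19 mm behind it; x points along the fingers, z is the direction in which the jaws open and shut, and the axes are right-handed (so a half turn about x gives the same grasp; the last joint's range is limited). The gripper opens to 85 mm and grips with 20 to 120 N. Pads are 22 mm wide; open, the fingers measure 114 mm over their backs; the gripper's body (76 mm by 85 mm) begins 54 mm behind the grasp point. The pads swing forward as they close: fully open they stand 13 mm farther back than shut.
Start: joints at [-1.429, 0.15, 1.437, -0, 1.554, -0.134], TCP at [0.157, -0.553, 0.231] pointing down, gripper open.
Joint ranges: [-2.8, 2.8], [-0.68, 2.1], [0.12, 2.68], [-1.39, 4.53], [0.16, 2.79], [-2.81, 2.81]. Speed limits (rad/s): [1.89, 1.89, 2.22, 3.01, 3.01, 3.01].

### API

Orientations are given as a rotation vector (axis times angle).
In Python, from workcell import read_state, read_camera, camera_info, sign_off gives the robot as it stands. The module is installed in compiled form; this text tells all that it offers.
- The arm moves only by the shell command python3 -m crank 'ROWS' [OPENING] [FORCE]. ROWS is JSON, a list of rows, each a list of 6 numbers: the shift along the tool's x, y, z normalised to -1 to 1, where 1 is 1 m, then the turn, a rotation vector about the tool's x, y, z normalised to -1 to 1, where 1 is 90 degrees. A call has 1 to 8 rows; each row is the pose to reach, as a shift and turn from the pose commanded when the call began, along the tool's axes at that moment; what a row does not reach only later rows make up. A row lasts 1/12 s, in which the tool goes at most 41.7 mm and 7.16 degrees, less where a joint would pass 70% of its speed; a pose out of reach is approached as far as the arm can. A call with a number of a shift or a turn outside -1 to 1 is refused whole. A call with a gripper value outside its range is refused whole. OPENING is the closure, from 0 (fully open) to 1 (shut), set as the call begins (- or left out, the last holds). The fingers move at their own pace and stop on an object; FORCE is the grip in N (left out, the last holds). Time passes only in rows, so rows that repeat a pose let the fingers close. It gives the time, the measured TCP pose, the force and the opening at its end, in the units of the state.
- read_state(): the state, without advancing time (a new reading comes with each control period).
- read_camera(name): name is "side" or "top"; returns the picture (400x640x3 uint8, red, green, blue); there is no depth.
- camera_info(name): a dict with "fx", "fy", "cx", "cy" (pixels), "camera_from_world" (4x4, takes a point from world to camera coordinates). Camera axes: x right, y down, z forward; pixel columns grow to the right and rows downward; lengths in m; the calibration is good to about 2 mm. A picture is of the moment at which its call begins. camera_info takes no time and is no camera call.
- sign_off(): hands the job in, once; it reports no verdict.
The state is a dict: "clock": time; "joints": joint angles; "qd": joint speeds; "joint_efforts": joint torques, N m; "eef_pos": TCP position; "tcp_rot": TCP orientation; "force": force on the tool from outside, world axes, zero at the start; "torque": the same for the moment, N m; "gripper_width": opening from 0.0 (shut) to 1.0 (fully open).
Only numpy, scipy, OpenCV 4.12 (cv2) and the standard library are available. Lean on these libraries where they do the work, as an engineer would, in place of code of your own. Each camera call takes 0.05 s, during which the arm holds its last target. There are 200 camera calls.

## Working session

There is one attempt and no reset: what is moved stays moved. The work goes in short steps, Python scripts to look and compute and a shell command to move; the robot and the scene stay as the last step left them, time stands still between calls to the robot, and variables do not carry over. Pictures are saved under pics/ and viewed, about 8 in all and at most 12, crops included, and the job is handed in when it is done.

```bash
mkdir -p pics; cat > h.py <<'E'
import numpy as np, cv2
from workcell import *
from scipy.spatial.transform import Rotation as R
def pic(n,f,crop=None,s=1):
    im=cv2.cvtColor(read_camera(n),cv2.COLOR_RGB2BGR); cv2.imwrite('pics/raw_'+f,im)
    if crop: im=im[crop[1]:crop[3],crop[0]:crop[2]]
    cv2.imwrite('pics/'+f,cv2.resize(im,None,fx=s,fy=s,interpolation=cv2.INTER_CUBIC))
def px2w(n,u,v,z):
    c=camera_info(n);T=np.array(c['camera_from_world']);Ri=T[:3,:3].T;o=-Ri@T[:3,3]
    d=Ri@np.array([(u-c['cx'])/c['fx'],(v-c['cy'])/c['fy'],1]);return o+d*(z-o[2])/d[2]
def w2px(n,p):
    c=camera_info(n);T=np.array(c['camera_from_world']);q=T[:3,:3]@np.array(p)+T[:3,3]
    return np.array([c['fx']*q[0]/q[2]+c['cx'],c['fy']*q[1]/q[2]+c['cy']])
def delta(pos,rot_world=None,):
    "row for target pos and optional target rotation matrix"
    s=read_state();M=R.from_rotvec(s['tcp_rot']).as_matrix()
    r=M.T@(np.array(pos)-s['eef_pos'])
    w=np.zeros(3) if rot_world is None else R.from_matrix(M.T@rot_world).as_rotvec()/(np.pi/2)
    return np.round(np.r_[r,w],4)
def down(yaw):
    "tool pointing down, jaw axis z at angle yaw in world xy"
    x=np.array([0,0,-1.]);z=np.array([np.cos(yaw),np.sin(yaw),0]);return np.c_[x,np.cross(z,x),z]
E
python3 - <<'E'
from h import *
s=read_state();print(s);print(R.from_rotvec(s['tcp_rot']).as_matrix().round(3))
a=read_camera('top');b=read_camera('side')
for n,i in(('top',a),('side',b)):
    cv2.imwrite(f'pics/{n}0.png',cv2.cvtColor(i,cv2.COLOR_RGB2BGR)); c=camera_info(n);T=np.array(c['camera_from_world']);print(n,c['fx'],-T[:3,:3].T@T[:3,3],T[:3,:3].round(2).tolist())
E
```

```text
{'clock': 0.0, 'joints': array([-1.42896995e+00,  1.51007982e-01,  1.43800504e+00,  9.77709323e-06,
        1.55380304e+00, -1.34027229e-01]), 'qd': array([ 1.40443887e-03, -6.07372746e-04,  8.20162753e-04,  5.01881472e-04,
       -8.82686851e-05, -4.71688721e-04]), 'joint_efforts': array([-8.17319979e-04, -7.13059545e+01, -5.70866597e+01, -3.14973968e-04,
        9.14695353e-03,  2.31943147e-05]), 'eef_pos': array([ 0.156547  , -0.55303339,  0.23067588]), 'tcp_rot': array([ 1.00447471,  1.32804094, -1.00302919]), 'force': array([ 0.46224364, -0.15236173, -0.6397147 ]), 'torque': array([ 0.05262987, -0.0133453 ,  0.01746432]), 'gripper_width': 1.0000111188080585}
[[-0.     0.962  0.272]
 [ 0.001  0.272 -0.962]
 [-1.     0.    -0.001]]
top 396.9651815154995 [ 0.4992302  -0.03000964  1.18510107] [[-0.02, -1.0, 0.0], [-1.0, 0.02, -0.05], [0.05, -0.0, -1.0]]
side 394.1526155432424 [0.53017807 0.97069634 0.8201451 ] [[-1.0, -0.01, 0.01], [-0.01, 0.6, -0.8], [0.0, -0.8, -0.6]]
```

View pics/top0.png

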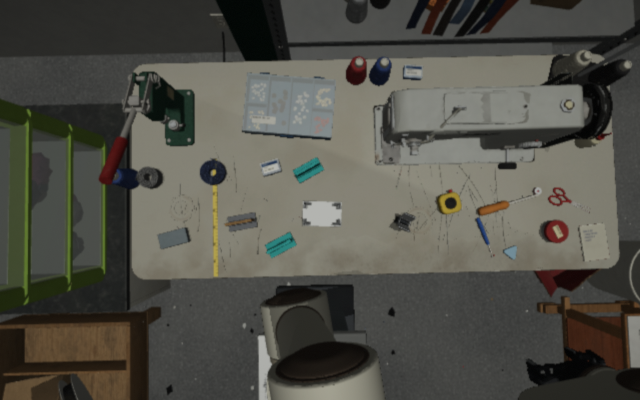

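View pics/side0.png

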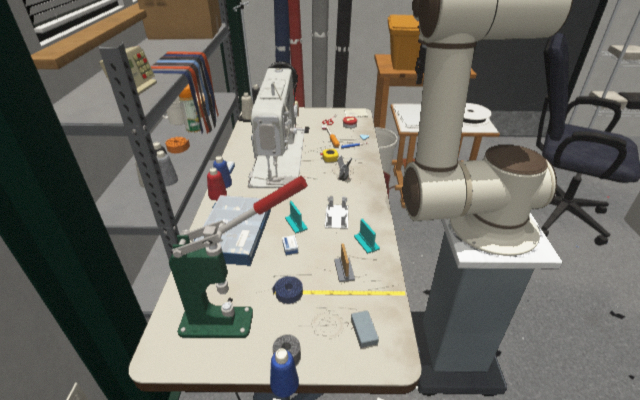

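The two views show these candidates:
- **Foot:** the grey block at top (173,238), side (364,328).
- **Card plate:** the brown card at top (241,222). The turquoise look-alikes at (308,169) and (280,244) are decoys.
- **Jig:** at (322,213).
- **Clip:** the dark object at (403,222).
- **Bystanders:** blue roll (213,172), yellow tape measure (448,202), needle box (271,168).

Next, one close crop to check these choices.

```bash
python3 - <<'E'
from h import *
im=cv2.imread('pics/top0.png')
f=lambda x0,y0,x1,y1:cv2.convertScaleAbs(cv2.resize(im[y0:y1,x0:x1],None,fx=6,fy=6,interpolation=cv2.INTER_CUBIC),alpha=1.3)
a=np.vstack([np.hstack([f(150,218,200,262),f(215,202,265,246)]),np.hstack([f(297,192,347,236),f(380,200,430,244)])])
cv2.imwrite('pics/c1.png',a)
E
```

```text
(no output)
```

View pics/c1.png

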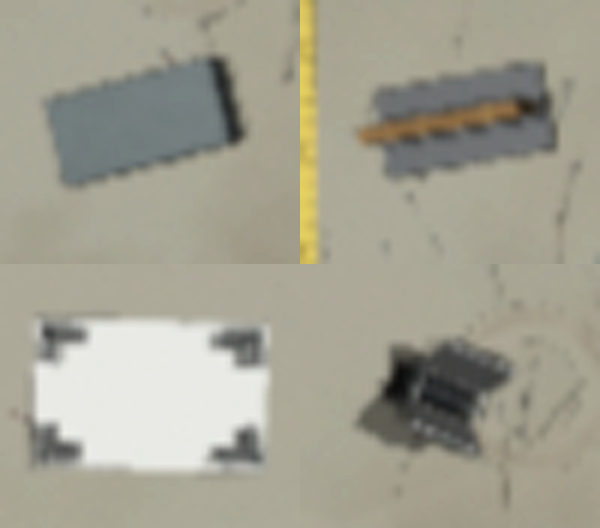

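The crop confirms the plain grey block as the foot, the brown card on its grey base, the white jig with its four posts, and the clip with its V open upward. Now I'll compute poses.

```bash
python3 - <<'E'
from h import *
def rect(name,pts,off,z):
    p=np.array([px2w('top',x/6+off[0]-.5+.08,y/6+off[1]-.5+.08,z)[:2] for x,y in pts])
    c=p.mean(0); l=((p[1]-p[0])+(p[2]-p[3]))/2; w=((p[1]-p[2])+(p[0]-p[3]))/2
    print(name,c.round(4),'len',np.linalg.norm(l).round(4),'wid',np.linalg.norm(w).round(4),'yaw long',np.degrees(np.arctan2(l[1],l[0])).round(1),'short',np.degrees(np.arctan2(w[1],w[0])).round(1))
rect('foot',[(46,101),(211,60),(229,142),(65,186)],(150,218),.024)
rect('card',[(75,90),(243,65),(255,150),(90,178)],(215,202),.008)
rect('jig',[(35,54),(268,58),(268,208),(35,202)],(297,192),.006)
# card top edge ends in image (z .068)
p=np.array([px2w('top',x/6+215-.42,y/6+202-.42,.068)[:2] for x,y in[(60,136),(230,102)]]);print('cardtop',p.mean(0),p[1]-p[0])
q=np.array([px2w('top',x/6+380-.42,y/6+200-.42,.087)[:2] for x,y in[(155,76),(208,112),(180,190),(115,172)]]);print('clip arms top',q.round(3).tolist(),q.mean(0))
E
```

```text
foot [0.4397 0.3984] len 0.082 wid 0.0415 yaw long -76.8 short 12.1
card [0.4819 0.1982] len 0.083 wid 0.0431 yaw long -82.3 short 8.1
jig [ 0.5012 -0.0378] len 0.1153 wid 0.0736 yaw long -92.6 short -1.3
cardtop [0.48383441 0.1962826 ] [ 0.01403079 -0.07969626]
clip arms top [[0.499, -0.268], [0.482, -0.292], [0.446, -0.278], [0.455, -0.249]] [ 0.470336   -0.27189252]
```

```bash
python3 - <<'E'
from h import *
print(delta([.44,-.2,.23],down(np.radians(-31))),delta([.44,.39,.23],down(np.radians(12.7))))
E
```

```text
[ 1.100e-03  3.689e-01 -2.625e-01 -4.800e-01 -6.000e-04 -4.000e-04] [ 1.800e-03  5.295e-01 -8.302e-01 -9.655e-01 -5.000e-04 -6.000e-04]
```

```bash
R1='[0,.369,-.262,-.48,0,0]'; python3 -m crank '[[0,0.369,-0.262,-0.48,0,0],[0,0.369,-0.262,-0.48,0,0],[0,0.369,-0.262,-0.48,0,0],[0,0.369,-0.262,-0.48,0,0],[0,0.369,-0.262,-0.48,0,0],[0,0.369,-0.262,-0.48,0,0],[0,0.369,-0.262,-0.48,0,0],[0,0.369,-0.262,-0.48,0,0]]' 0 60; python3 - <<'E'
from h import *
print(delta([.44,.15,.2],down(np.radians(12.7))))
E
```

```text
clock: 0.77
eef_pos: [0.3662, -0.2916, 0.2312]
tcp_rot: [0.423, 1.529, -0.423]
force: [0.4, -0.8, -0.3]
gripper_width: 0.997
[ 3.130e-02  4.167e-01 -1.637e-01 -4.849e-01 -0.000e+00 -1.000e-04]
```

```bash
python3 -m crank '[[0.03,0.417,-0.164,-0.485,0,0],[0.03,0.417,-0.164,-0.485,0,0],[0.03,0.417,-0.164,-0.485,0,0],[0.03,0.417,-0.164,-0.485,0,0],[0.03,0.417,-0.164,-0.485,0,0],[0.03,0.417,-0.164,-0.485,0,0],[0.03,0.417,-0.164,-0.485,0,0],[0.03,0.417,-0.164,-0.485,0,0]]'; python3 - <<'E'
from h import *
print(delta([.44,.398,.12],down(np.radians(12.7))))
E
```

```text
clock: 1.43
eef_pos: [0.4202, 0.0366, 0.209]
tcp_rot: [-0.175, 1.563, 0.175]
force: [1.4, -0.3, 0.9]
gripper_width: 0.998
[8.900e-02 3.482e-01 9.900e-02 5.000e-04 2.000e-04 0.000e+00]
```

```bash
python3 -m crank '[[0.02,0.348,0.099,0,0,0],[0.02,0.348,0.099,0,0,0],[0.02,0.348,0.099,0,0,0],[0.089,0.348,0.099,0,0,0],[0.089,0.348,0.099,0,0,0],[0.089,0.348,0.099,0,0,0],[0.089,0.348,0.099,0,0,0],[0.089,0.348,0.099,0,0,0]]'; python3 - <<'E'
from h import *
print(delta([.44,.398,.12],down(np.radians(12.7))))
pic('top','foot_top.png',(130,190,230,280),6)
E
```

```text
clock: 2.1
eef_pos: [0.4381, 0.3577, 0.133]
tcp_rot: [-0.174, 1.564, 0.174]
force: [1.7, -1.1, 0.6]
gripper_width: 1.003
[ 0.013   0.0389  0.0107 -0.0003 -0.0002  0.    ]
```

View pics/foot_top.png

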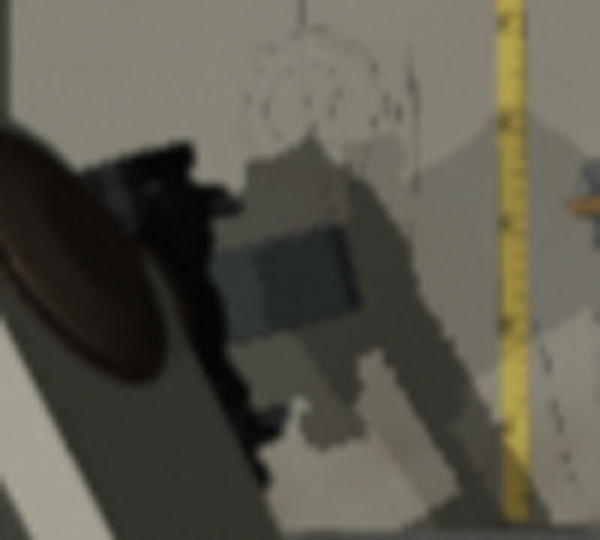

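Fingers at crop (225,195) and (265,425) straddle the foot at (290,285), aligned with its short side. I'll go down and grip.

```bash
python3 -m crank '[[0.013,0.039,0.011,0,0,0],[0.013,0.039,0.011,0,0,0],[0.05,0.039,0.011,0,0,0],[0.09,0.039,0.011,0,0,0],[0.129,0.039,0.011,0,0,0],[0.129,0.039,0.011,0,0,0],[0.129,0.039,0.011,0,0,0],[0.129,0.039,0.011,0,0,0]]'; python3 -m crank '[[0,0,0,0,0,0],[0,0,0,0,0,0],[0,0,0,0,0,0],[0,0,0,0,0,0],[0,0,0,0,0,0],[0,0,0,0,0,0],[0,0,0,0,0,0],[0,0,0,0,0,0]]' 1 60
```

```text
clock: 2.82
eef_pos: [0.4418, 0.3966, 0.0072]
tcp_rot: [-0.172, 1.562, 0.174]
force: [0.1, 1.0, 0.8]
gripper_width: 0.999
clock: 3.48
eef_pos: [0.4415, 0.3964, 0.0066]
tcp_rot: [-0.173, 1.562, 0.174]
force: [-2.5, -1.9, 12.8]
gripper_width: 0.5
```

```bash
python3 - <<'E'
from h import *
s=read_state();print(s['eef_pos'],s['gripper_width'])
pic('side','foot_side.png',(310,220,450,370),4)
E
```

```text
[0.44146014 0.39644948 0.00661556] 0.5004203005567093
```

View pics/foot_side.png

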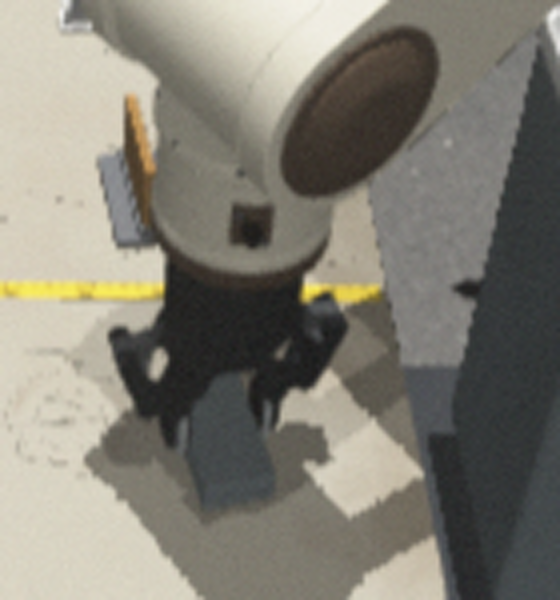

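The foot is held squarely between the fingers (width 0.50 ≈ 43 mm), with its far end sticking out toward the camera at about (235,450). I'll lift it and carry it high, clear of the card.

```bash
python3 -m crank '[[-0.04,0,0,0,0,0],[-0.08,0,0,0,0,0],[-0.12,0,0,0,0,0],[-0.15,0,0,0,0,0],[-0.15,0,0,0,0,0]]'; python3 - <<'E'
from h import *
print(delta([.475,.2,.155],down(np.radians(-2.2))),delta([.501,-.040,.155],down(np.radians(-2.2))),read_state()['gripper_width'])
E
```

```text
clock: 3.95
eef_pos: [0.4427, 0.3974, 0.1623]
tcp_rot: [-0.17, 1.555, 0.177]
force: [0.9, 1.4, -2.5]
gripper_width: 0.497
[ 0.0065 -0.1997 -0.0118  0.1651  0.0053 -0.003 ] [ 0.0054 -0.4395 -0.039   0.1651  0.0053 -0.003 ] 0.497052289803655
```

```bash
python3 -m crank '[[0.005,-0.439,-0.039,0.165,0.005,-0.003],[0.005,-0.439,-0.039,0.165,0.005,-0.003],[0.005,-0.439,-0.039,0.165,0.005,-0.003],[0.005,-0.439,-0.039,0.165,0.005,-0.003],[0.005,-0.439,-0.039,0.165,0.005,-0.003],[0.005,-0.439,-0.039,0.165,0.005,-0.003],[0.005,-0.439,-0.039,0.165,0.005,-0.003],[0.005,-0.439,-0.039,0.165,0.005,-0.003]]';python3 - <<'E'
from h import *
print(delta([.501,-.040,.155],down(np.radians(-2.2))), delta([.501,-.040,.07],down(np.radians(-2.2))))
E
```

```text
clock: 4.62
eef_pos: [0.4844, 0.0638, 0.1511]
tcp_rot: [0.026, 1.578, -0.034]
force: [0.7, -0.5, -2.7]
gripper_width: 0.5
[-0.0035 -0.1031  0.0206  0.0002 -0.0044  0.0035] [ 0.0815 -0.1026  0.0211  0.0002 -0.0044  0.0035]
```

```bash
python3 -m crank '[[0,-0.103,0.021,0,0,0],[0,-0.103,0.021,0,0,0],[0,-0.103,0.021,0,0,0],[0.06,-0.103,0.021,0,0,0],[0.081,-0.103,0.021,0,0,0],[0.081,-0.103,0.021,0,0,0],[0.081,-0.103,0.021,0,0,0],[0.081,-0.103,0.021,0,0,0]]';python3 - <<'E'
from h import *
print(delta([.501,-.040,.07],down(np.radians(-2.2))))
pic('top','a.png');pic('side','b.png')
f=lambda n,x0,y0,x1,y1,s:cv2.convertScaleAbs(cv2.resize(cv2.imread(n)[y0:y1,x0:x1],None,fx=s,fy=s,interpolation=cv2.INTER_CUBIC),alpha=1.4)
cv2.imwrite('pics/ab.png',np.hstack([f('pics/a.png',290,180,354,244,6),f('pics/b.png',305,180,369,244,6)]))
E
```

```text
clock: 5.28
eef_pos: [0.502, -0.0384, 0.0725]
tcp_rot: [0.025, 1.576, -0.034]
force: [0.6, -0.2, -1.6]
gripper_width: 0.502
[ 0.0025 -0.0016 -0.001   0.0003 -0.0037  0.0037]
```

View pics/ab.png

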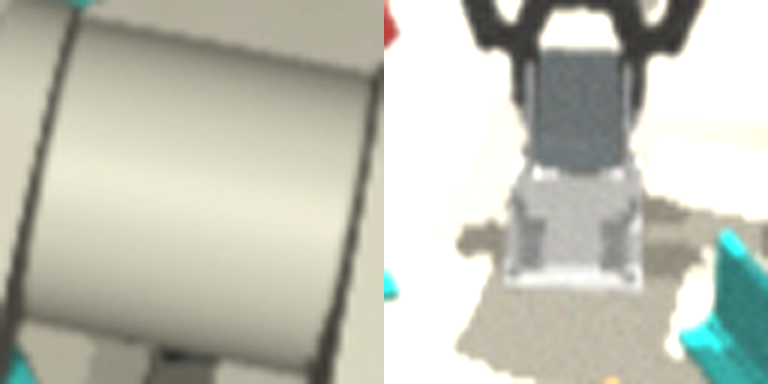

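```bash
python3 - <<'E'
from h import *
g=lambda x,y,z:px2w('side',(x-384)/6+305-.42,y/6+180-.42,z).round(4)
print('foot bottom edge',g(535,170,.066),g(628,172,.066),'jig front edge',g(505,286,.0),g(641,290,.0))
p=lambda q:(w2px('side',q)-[305-.42,180-.42])*6+[384,0]
c=np.array([.5012,-.0378]);th=np.radians(-2.2);ex=np.array([np.cos(th),np.sin(th)]);ey=np.array([-ex[1],ex[0]])
for sx,sy in((1,1),(-1,1)):
    print('jig pred corner z0',p([*(c+ex*.037*sx+ey*.058*sy),0]),'post tops inner',p([*(c+ex*.0245*sx+ey*.045*sy),.036]))
c=np.array([.502,-.0384+.0024])
for sx,sy in((1,1),(-1,1)): print('foot pred',p([*(c+ex*.022*sx+ey*.042*sy),.066]))
E
```

```text
foot bottom edge [5.265e-01 1.000e-04 6.600e-02] [0.4782 0.0011 0.066 ] jig front edge [ 0.5418  0.0157 -0.    ] [0.4697 0.018  0.    ]
jig pred corner z0 [507.63429625 289.72287752] post tops inner [532.77182311 222.2846627 ]
jig pred corner z0 [647.35933896 294.46682437] post tops inner [626.12214111 225.36287169]
foot pred [536.74395088 175.99041568]
foot pred [621.73000907 178.73636072]
```

The side view has the foot's front face at x 535–628 over the jig's front edge at 505–641. It is nearly centred, about 1 mm off in each axis. I'll shift slightly and lower in stages.

```bash
python3 -m crank '[[0.01,-0.001,0.001,0,-0.003,0.003],[0.02,-0.001,0.001,0,-0.003,0.003],[0.03,-0.001,0.001,0,-0.003,0.003],[0.038,-0.001,0.001,0,-0.003,0.003],[0.042,-0.001,0.001,0,-0.003,0.003],[0.042,-0.001,0.001,0,-0.003,0.003]]'
```

```text
clock: 5.88
eef_pos: [0.5014, -0.0396, 0.0277]
tcp_rot: [0.03, 1.575, -0.03]
force: [0.4, -0.4, -1.9]
gripper_width: 0.499
```

```bash
python3 -m crank '[[0.005,0,0,0,0,0],[0.010,0,0,0,0,0],[0.013,0,0,0,0,0],[0.015,0,0,0,0,0],[0.016,0,0,0,0,0],[0.016,0,0,0,0,0]]'
```

```text
clock: 6.38
eef_pos: [0.5019, -0.0398, 0.0128]
tcp_rot: [0.03, 1.573, -0.031]
force: [-1.3, -0.4, -2.8]
gripper_width: 0.492
```

```bash
python3 -m crank '[[0.0015,0,0,0,0,0],[0.0015,0,0,0,0,0],[0.0015,0,0,0,0,0]]'; python3 -m crank '[[0,0,0,0,0,0],[0,0,0,0,0,0],[0,0,0,0,0,0],[0,0,0,0,0,0],[0,0,0,0,0,0],[-0.02,0,0,0,0,0],[-0.06,0,0,0,0,0],[-0.1,0,0,0,0,0]]' 0; python3 -m crank '[[-0.04,0,0,0,0,0],[-0.08,0,0,0,0,0],[-0.08,0,0,0,0,0]]';python3 - <<'E'
from h import *
print(read_state()['eef_pos'])
print('cardgrip from top px',delta([.483,.1972,.16],down(np.radians(8.7))))
E
```

```text
clock: 6.63
eef_pos: [0.502, -0.0398, 0.0126]
tcp_rot: [0.029, 1.573, -0.031]
force: [-13.6, 3.0, 26.1]
gripper_width: 0.498
clock: 7.3
eef_pos: [0.5011, -0.0394, 0.1114]
tcp_rot: [0.03, 1.576, -0.03]
force: [1.3, -0.1, 0.9]
gripper_width: 0.999
clock: 7.55
eef_pos: [0.5046, -0.0401, 0.1989]
tcp_rot: [0.028, 1.563, -0.032]
force: [1.7, -0.3, 0.7]
gripper_width: 1.002
[ 0.5046283  -0.04009683  0.19887736]
cardgrip from top px [ 0.038   0.2364 -0.031  -0.121   0.0046  0.0022]
```

The foot seated at TCP z 0.0126, where contact was expected. Moving to the card plate, and I'll check the foot from there.

```bash
python3 -m crank '[[0,0.236,-0.031,-0.121,0.005,0.002],[0,0.236,-0.031,-0.121,0.005,0.002],[0.03,0.236,-0.031,-0.121,0.005,0.002],[0.038,0.236,-0.031,-0.121,0.005,0.002],[0.038,0.236,-0.031,-0.121,0.005,0.002],[0.038,0.236,-0.031,-0.121,0.005,0.002],[0.038,0.236,-0.031,-0.121,0.005,0.002],[0.038,0.236,-0.031,-0.121,0.005,0.002]]';python3 - <<'E'
from h import *
print(delta([.483,.1972,.033],down(np.radians(8.8))))
pic('top','a2.png');pic('side','b2.png')
f=lambda n,x0,y0,x1,y1,s:cv2.convertScaleAbs(cv2.resize(cv2.imread(n)[y0:y1,x0:x1],None,fx=s,fy=s,interpolation=cv2.INTER_CUBIC),alpha=1.3)
cv2.imwrite('pics/ab2.png',np.hstack([f('pics/a2.png',297,190,347,240,7),f('pics/b2.png',310,220,370,280,35/6)]))
E
```

```text
clock: 8.22
eef_pos: [0.4797, 0.1988, 0.1523]
tcp_rot: [-0.12, 1.579, 0.124]
force: [-0.3, -1.3, -0.6]
gripper_width: 1.0
[ 0.1192 -0.0025  0.0044  0.0007 -0.0072 -0.0021]
```

View pics/ab2.png

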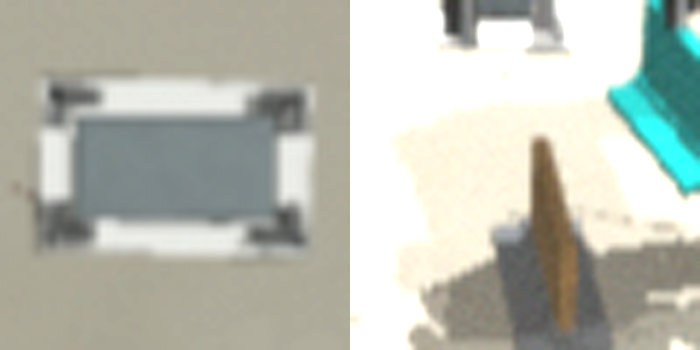

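The foot sits squarely between the four posts (crop 75–277 × 116–220). The card is upright at (555,230) in the right half. I'll pinch the card.

```bash
python3 -m crank '[[0.04,-0.002,0.004,0,-0.007,-0.002],[0.08,-0.002,0.004,0,-0.007,-0.002],[0.11,-0.002,0.004,0,-0.007,-0.002],[0.119,-0.002,0.004,0,-0.007,-0.002],[0.119,-0.002,0.004,0,-0.007,-0.002],[0.119,-0.002,0.004,0,-0.007,-0.002]]';  python3 -m crank '[[0,0,0,0,0,0],[0,0,0,0,0,0],[0,0,0,0,0,0],[0,0,0,0,0,0],[0,0,0,0,0,0],[0,0,0,0,0,0],[0,0,0,0,0,0],[0,0,0,0,0,0]]' 1 40;python3 - <<'E'
from h import *
print(delta([.483,.1972,.033],down(np.radians(8.8))),read_state()['eef_pos'])
E
```

```text
clock: 8.82
eef_pos: [0.4842, 0.1957, 0.0354]
tcp_rot: [-0.118, 1.566, 0.119]
force: [-0.3, 0.1, 0.2]
gripper_width: 1.002
clock: 9.48
eef_pos: [0.4832, 0.1962, 0.0339]
tcp_rot: [-0.119, 1.567, 0.119]
force: [0.1, 0.3, 0.1]
gripper_width: 0.09
[ 0.0009  0.001  -0.0001 -0.0012  0.0005 -0.0002] [0.48324772 0.19623445 0.03388988]
```

```bash
python3 -m crank '[[-0.03,0,0,0,0,0],[-0.07,0,0,0,0,0],[-0.1,0,0,0,0,0],[-0.1,0,0,0,0,0]]';python3 - <<'E'
from h import *
print(delta([.502,-.0387,.13],down(np.radians(-2.2))),read_state()['gripper_width'])
E
```

```text
clock: 9.82
eef_pos: [0.4854, 0.1968, 0.1401]
tcp_rot: [-0.118, 1.559, 0.12]
force: [0.8, 0.6, 0.5]
gripper_width: 0.086
[ 0.0096 -0.2353 -0.0193  0.1211  0.0056 -0.0012] 0.08635746613725051
```

```bash
python3 -m crank '[[0.01,-0.235,-0.02,0.121,0.005,-0.001],[0.01,-0.235,-0.02,0.121,0.005,-0.001],[0.01,-0.235,-0.02,0.121,0.005,-0.001],[0.01,-0.235,-0.02,0.121,0.005,-0.001],[0.01,-0.235,-0.02,0.121,0.005,-0.001],[0.01,-0.235,-0.02,0.121,0.005,-0.001],[0.01,-0.235,-0.02,0.121,0.005,-0.001],[0.01,-0.235,-0.02,0.121,0.005,-0.001]]';python3 - <<'E'
from h import *
print(delta([.502,-.0387,.13],down(np.radians(-2.2))))
pic('side','b3.png',(290,130,390,230),6)
# predicted card plate near-edge bottom corners if held at (0,+1mm)
c=read_state()['eef_pos'];th=np.radians(-2.2);ex=np.array([np.cos(th),np.sin(th)]);ey=np.array([-ex[1],ex[0]])
p=lambda q:((w2px('side',q)-[290-.42,130-.42])*6).round()
for s in(1,-1):print('base',p([*(c[:2]+ex*.022*s+ey*.043),c[2]-.034]),'foot',p([*(np.array([.502,-.0374])+ex*.022*s+ey*.042),.03]),'cardtop',p([*(c[:2]+ex*.004*s+ey*.039),c[2]+.034]))
E
```

```text
clock: 10.48
eef_pos: [0.4988, -0.0404, 0.1235]
tcp_rot: [0.031, 1.578, -0.034]
force: [-0.3, 1.1, -0.9]
gripper_width: 0.086
[-0.0065  0.0019  0.0031 -0.0018 -0.0047  0.001 ]
base [249. 437.] foot [242. 528.] cardtop [287. 324.]
base [335. 440.] foot [326. 531.] cardtop [303. 324.]
```

View pics/b3.png

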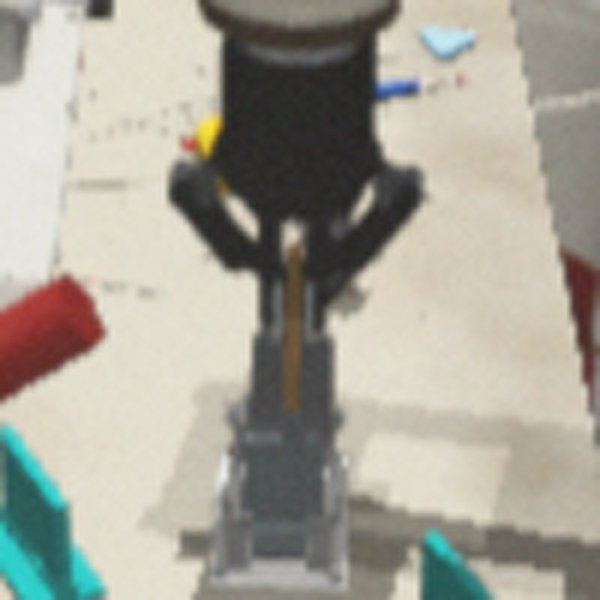

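The picture shows the plate's base front at (248–334, 435) and the foot below at x 243–325, both matching prediction. Lowering.

```bash
python3 -m crank '[[0.005,0.002,0.003,-0.002,-0.004,0.001],[0.015,0.002,0.003,-0.002,-0.004,0.001],[0.025,0.002,0.003,-0.002,-0.004,0.001],[0.035,0.002,0.003,-0.002,-0.004,0.001],[0.042,0.002,0.003,-0.002,-0.004,0.001],[0.045,0.002,0.003,-0.002,-0.004,0.001],[0.045,0.002,0.003,-0.002,-0.004,0.001],[0.045,0.002,0.003,-0.002,-0.004,0.001]]';python3 - <<'E'
from h import *
print(delta([.502,-.0387,.064],down(np.radians(-2.2))))
E
```

```text
clock: 11.2
eef_pos: [0.5018, -0.0373, 0.0788]
tcp_rot: [0.028, 1.571, -0.028]
force: [-0.1, -0.3, -0.5]
gripper_width: 0.087
[ 0.0148 -0.0014  0.0002  0.002  -0.0004  0.0001]
```

```bash
python3 -m crank '[[0.004,-0.001,0,0.001,0,0],[0.008,-0.001,0,0.001,0,0],[0.012,-0.001,0,0.001,0,0],[0.014,-0.001,0,0.001,0,0],[0.015,-0.001,0,0.001,0,0],[0.0155,-0.001,0,0.001,0,0],[0.016,-0.001,0,0.001,0,0]]'
```

```text
clock: 11.78
eef_pos: [0.5017, -0.0384, 0.0638]
tcp_rot: [0.029, 1.571, -0.029]
force: [-10.7, 2.7, 26.6]
gripper_width: 0.087
```

Contact came exactly at the stacked height, so I'll release, retreat, and look at the clip and the stack.

```bash
python3 -m crank '[[-0.001,0,0,0,0,0],[-0.001,0,0,0,0,0],[-0.001,0,0,0,0,0],[-0.001,0,0,0,0,0],[-0.001,0,0,0,0,0],[-0.001,0,0,0,0,0],[-0.03,0,0,0,0,0],[-0.07,0,0,0,0,0]]' 0;  python3 -m crank '[[-0.04,0,0,0,0,0],[-0.07,0,0,0,0,0],[-0.09,0.04,-0.04,0,0,0],[-0.09,0.08,-0.08,0,0,0],[-0.09,0.12,-0.08,0,0,0],[-0.09,0.15,-0.08,0,0,0],[-0.09,0.15,-0.08,0,0,0],[-0.09,0.15,-0.08,0,0,0]]';python3 - <<'E'
from h import *
pic('top','a4.png');pic('side','b4.png')
f=lambda n,x0,y0,x1,y1,s:cv2.convertScaleAbs(cv2.resize(cv2.imread(n)[y0:y1,x0:x1],None,fx=s,fy=s,interpolation=cv2.INTER_CUBIC),alpha=1.3)
cv2.imwrite('pics/ab4.png',np.vstack([np.hstack([f('pics/a4.png',380,200,428,248,8),f('pics/b4.png',324,150,366,192,384/42)]),np.hstack([f('pics/a4.png',298,192,346,216,8),f('pics/b4.png',312,180,360,204,8)])]))
E
```

```text
clock: 12.45
eef_pos: [0.5, -0.0379, 0.1308]
tcp_rot: [0.03, 1.577, -0.028]
force: [0.8, -0.8, 1.2]
gripper_width: 1.0
clock: 13.12
eef_pos: [0.4266, 0.1173, 0.2232]
tcp_rot: [0.026, 1.57, -0.026]
force: [-0.5, -0.1, 0.6]
gripper_width: 1.003
```

View pics/ab4.png

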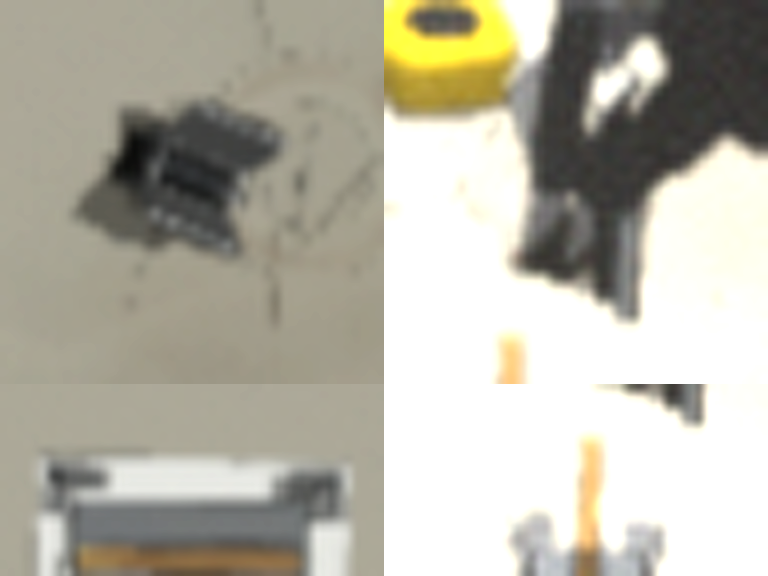

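The stack is in place: card over the foot between the posts, top crop (75–305, 500–575). The clip's arm rims run (200,103)–(280,133) and (150,208)–(238,248) in the 8× top crop. I'll work out the pose and cross-check it against the first side image.

```bash
python3 - <<'E'
from h import *
g=lambda x,y,z:px2w('top',x/8+380-.44,y/8+200-.44,z)[:2]
q=np.array([g(200,103,.087),g(279,133,.087),g(238,248,.087),g(150,208,.087)]);c=q.mean(0)
a=(q[0]+q[1]-q[2]-q[3])/2;b=(q[0]+q[3]-q[1]-q[2])/2
print('c',c.round(4),'sep',np.linalg.norm(a).round(4),np.degrees(np.arctan2(a[1],a[0])).round(1),'wid',np.linalg.norm(b).round(4),np.degrees(np.arctan2(b[1],b[0])).round(1))
th=np.radians(-24);ex=np.array([np.cos(th),np.sin(th)]);ey=np.array([-ex[1],ex[0]])
P=[[*(c+ex*x+ey*y),z] for x,z,w in((.024,.087,.018),(-.024,.087,.018),(.006,0,.02),(-.006,0,.02)) for y in(w,-w)]
for n in('top','side'):
    u=np.array([w2px(n,p) for p in P]);print(n,'pred box',u.min(0).round(1),u.max(0).round(1))
    im=cv2.imread(f'pics/{n}0.png');x0,y0=(u.min(0)-8).astype(int);x1,y1=(u.max(0)+8).astype(int)
    m=(im[y0:y1,x0:x1].max(2)<100).astype(np.uint8)
    k,l,st,_=cv2.connectedComponentsWithStats(m,connectivity=8);i=1+st[1:,4].argmax();s=st[i];print('seen box',s[0]+x0,s[1]+y0,s[0]+x0+s[2],s[1]+y0+s[3],s[4])
print(delta([*c,.2],down(th)))
E
```

```text
c [ 0.474  -0.2711] sep 0.0412 -24.3 wid 0.0312 65.9
top pred box [393.3 210.6] [415.9 231.7]
seen box 390 213 415 232 324
side pred box [336.4 154.1] [352.4 180.8]
seen box 339 160 351 181 110
[ 2.290e-02 -3.840e-01  6.030e-02  2.442e-01 -3.000e-04  3.000e-04]
```

```bash
python3 - <<'E'
from h import *
c=np.array([.474,-.2711]);th=np.radians(-24);ex=np.array([np.cos(th),np.sin(th)]);ey=np.array([-ex[1],ex[0]])
out=[]
for n,x0,y0 in(('top',380,198),('side',322,148)):
    im=cv2.imread(f'pics/{n}0.png')[y0:y0+44,x0:x0+44];im=cv2.convertScaleAbs(cv2.resize(im,None,fx=9,fy=9,interpolation=cv2.INTER_CUBIC),alpha=1.5 if n=='top' else 1.0)
    clean=im.copy()
    for x,z,w,col in((.024,.087,.018,(0,0,255)),(-.024,.087,.018,(0,255,0)),(.006,0,.02,(0,0,255)),(-.006,0,.02,(0,255,0)),(0,.046,.02,(255,0,0))):
        a,b=[tuple(int(v) for v in (w2px(n,[*(c+ex*x+ey*y),z])-[x0-.5,y0-.5])*9) for y in(w,-w)];cv2.line(im,a,b,col,1)
    out.append(np.hstack([clean,im])[:290] if n=='top' else np.hstack([clean,im])[40:340])
cv2.imwrite('pics/ov.png',np.vstack(out))
E
```

```text
(no output)
```

View pics/ov.png

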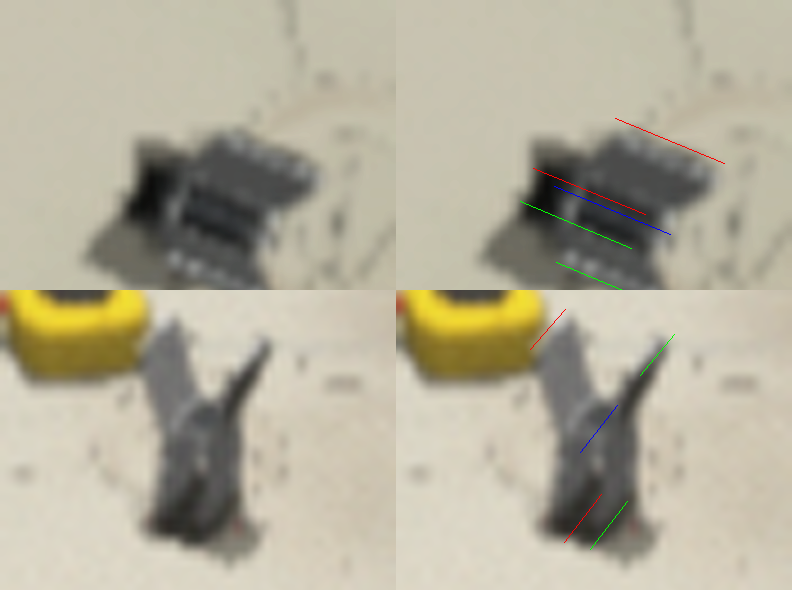

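The overlay's jaws, pin and rims fall within about 1 px (3 mm) of the clip in both views, so the pose is good. Moving over it.

```bash
python3 -m crank '[[0.02,-0.384,0.06,0.244,0,0],[0.02,-0.384,0.06,0.244,0,0],[0.02,-0.384,0.06,0.244,0,0],[0.02,-0.384,0.06,0.244,0,0],[0.02,-0.384,0.06,0.244,0,0],[0.02,-0.384,0.06,0.244,0,0],[0.02,-0.384,0.06,0.244,0,0],[0.02,-0.384,0.06,0.244,0,0]]' 0; python3 - <<'E'
from h import *
print(delta([.4745,-.270,.14],down(np.radians(-24))))
E
```

```text
clock: 13.88
eef_pos: [0.4657, -0.2196, 0.2055]
tcp_rot: [0.331, 1.546, -0.331]
force: [-0.1, 0.4, 0.7]
gripper_width: 1.001
[ 0.0655 -0.0423  0.0287 -0.0021 -0.0003  0.0003]
```

```bash
python3 -m crank '[[0.02,-0.042,0.029,-0.002,0,0],[0.04,-0.042,0.029,-0.002,0,0],[0.06,-0.042,0.029,-0.002,0,0],[0.065,-0.042,0.029,-0.002,0,0],[0.065,-0.042,0.029,-0.002,0,0],[0.065,-0.042,0.029,-0.002,0,0]]'; python3 - <<'E'
from h import *
print(delta([.4745,-.270,.053],down(np.radians(-24))))
E
```

```text
clock: 14.38
eef_pos: [0.4758, -0.2666, 0.1416]
tcp_rot: [0.327, 1.546, -0.328]
force: [-0.1, 0.6, 1.4]
gripper_width: 0.997
[ 0.0886 -0.0036  0.0002  0.001  -0.      0.0003]
```

```bash
python3 -m crank '[[0.03,-0.004,0,0.001,0,0],[0.06,-0.004,0,0.001,0,0],[0.08,-0.004,0,0.001,0,0],[0.088,-0.004,0,0.001,0,0],[0.088,-0.004,0,0.001,0,0],[0.088,-0.004,0,0.001,0,0]]'; python3 -m crank '[[0,0,0,0,0,0],[0,0,0,0,0,0],[0,0,0,0,0,0],[0,0,0,0,0,0],[0,0,0,0,0,0]]' 0.5 40; python3 -m crank '[[0,0,0,0,0,0],[0,0,0,0,0,0],[0,0,0,0,0,0]]' 0.6 ; python3 -m crank '[[0,0,0,0,0,0],[0,0,0,0,0,0],[0,0,0,0,0,0],[0,0,0,0,0,0],[0,0,0,0,0,0]]' 1 40
```

```text
clock: 14.88
eef_pos: [0.4749, -0.2702, 0.0544]
tcp_rot: [0.327, 1.545, -0.329]
force: [0.3, -0.4, 0.5]
gripper_width: 1.0
clock: 15.3
eef_pos: [0.475, -0.2704, 0.0542]
tcp_rot: [0.327, 1.544, -0.329]
force: [0.1, 0.4, 10.0]
gripper_width: 0.502
clock: 15.55
eef_pos: [0.4751, -0.2705, 0.0543]
tcp_rot: [0.327, 1.544, -0.329]
force: [0.9, 0.5, 10.7]
gripper_width: 0.397
clock: 15.97
eef_pos: [0.4747, -0.2703, 0.0547]
tcp_rot: [0.327, 1.545, -0.329]
force: [-6.0, 3.3, 21.7]
gripper_width: 0.306
```

```bash
python3 -m crank '[[-0.005,0,0,0,0,0],[-0.02,0,0,0,0,0],[-0.05,0,0,0,0,0],[-0.09,0,0,0,0,0],[-0.12,0,0,0,0,0],[-0.14,0,0,0,0,0],[-0.14,0,0,0,0,0],[-0.14,0,0,0,0,0]]' 1 60; python3 - <<'E'
from h import *
print(read_state()['gripper_width'],delta([.5025,-.0378,.20],down(np.radians(-2.2))))
pic('side','c5.png',(290,70,390,190),5)
E
```

```text
clock: 16.63
eef_pos: [0.4746, -0.2701, 0.1939]
tcp_rot: [0.327, 1.544, -0.329]
force: [0.2, -0.4, -1.0]
gripper_width: 0.287
0.2867585735908854 [-0.0064  0.2236 -0.0689 -0.242   0.001   0.0008]
```

View pics/c5.png

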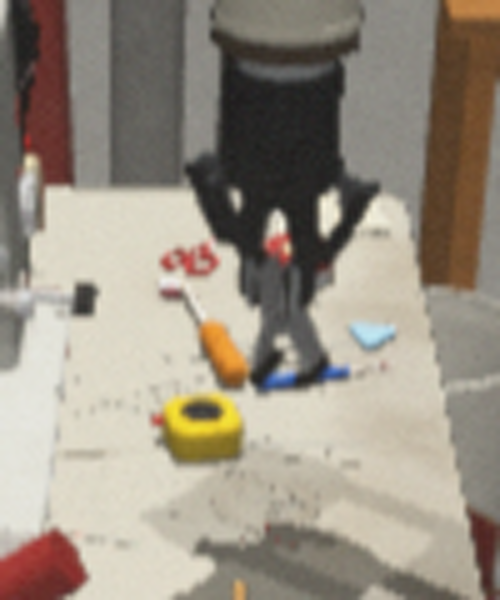

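The clip is held wide open, with jaws at about (262,378) and (315,375) and a clear gap between. Checking pin height and symmetry against the tool pose.

```bash
python3 - <<'E'
from h import *
s=read_state();M=R.from_rotvec(s['tcp_rot']).as_matrix();t=s['eef_pos']
p=lambda q:((w2px('side',q)-[290-.4,70-.4])*5).round(0)
for dz in(-.009,-.013):
  for y in(.02,-.02):
    print(dz,y,[p(t+[0,0,dz+z]+M[:,1]*y+M[:,2]*x).tolist() for x,z in((.013,-.044),(-.013,-.044),(.018,-.042),(-.018,-.042),(.012,.041),(-.012,.041))])
E
```

```text
-0.009 0.02 [[248.0, 386.0], [283.0, 394.0], [242.0, 382.0], [289.0, 393.0], [253.0, 276.0], [285.0, 283.0]]
-0.009 -0.02 [[270.0, 362.0], [304.0, 369.0], [264.0, 358.0], [310.0, 368.0], [275.0, 253.0], [307.0, 259.0]]
-0.013 0.02 [[248.0, 391.0], [282.0, 399.0], [242.0, 387.0], [289.0, 398.0], [253.0, 282.0], [285.0, 288.0]]
-0.013 -0.02 [[270.0, 366.0], [303.0, 374.0], [264.0, 363.0], [310.0, 373.0], [275.0, 258.0], [307.0, 265.0]]
```

The jaws look a few mm to one side of the prediction, so the clip may be leaning. I'll go above the card, aligned with it, and measure end-on there.

```bash
python3 -m crank '[[-0.005,0.224,-0.069,-0.242,0.001,0.001],[-0.005,0.224,-0.069,-0.242,0.001,0.001],[-0.005,0.224,-0.069,-0.242,0.001,0.001],[-0.005,0.224,-0.069,-0.242,0.001,0.001],[-0.005,0.224,-0.069,-0.242,0.001,0.001],[-0.005,0.224,-0.069,-0.242,0.001,0.001],[-0.005,0.224,-0.069,-0.242,0.001,0.001],[-0.005,0.224,-0.069,-0.242,0.001,0.001]]'; python3 - <<'E'
from h import *
s=read_state();print(delta([.5025,-.0378,.19],down(np.radians(-2.2))),s['gripper_width'])
pic('side','c6.png',(300,120,380,195),8)
M=R.from_rotvec(s['tcp_rot']).as_matrix();t=s['eef_pos']
p=lambda q:((w2px('side',q)-[300-.44,120-.44])*8).round(0)
for y in(.02,-.02):print([p(t+[0,0,-.009+z]+M[:,1]*y+M[:,2]*x).tolist() for x,z in((.013,-.044),(-.013,-.044),(.018,-.042),(-.018,-.042),(.012,.041),(-.012,.041),(0,0))])
print('cardtop pred',[p([.502,-.038+y,.098]).tolist() for y in(.038,-.038)])
E
```

```text
clock: 17.35
eef_pos: [0.5019, -0.0359, 0.1966]
tcp_rot: [0.03, 1.574, -0.027]
force: [0.0, -0.6, -0.6]
gripper_width: 0.287
[ 0.0066 -0.0019  0.0007  0.0017 -0.0023 -0.0012] 0.28698145744169506
[[272.0, 519.0], [341.0, 521.0], [259.0, 514.0], [354.0, 517.0], [278.0, 326.0], [344.0, 327.0], [309.0, 422.0]]
[[275.0, 461.0], [342.0, 463.0], [262.0, 456.0], [355.0, 459.0], [281.0, 271.0], [346.0, 272.0], [311.0, 365.0]]
cardtop pred [[306.0, 641.0], [304.0, 529.0]]
```

View pics/c6.png

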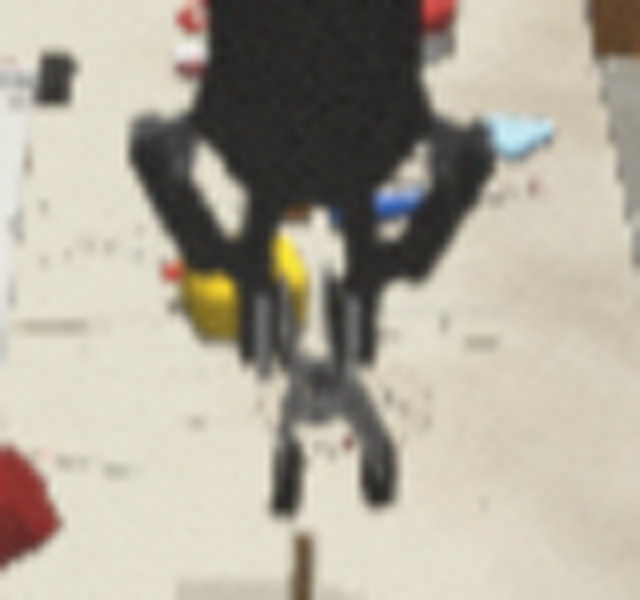

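End-on, the jaws' inner tips are at (298,512) and (362,500), the pin at (318,395) and the card's top end at (303,540). The gap is about 24 mm, but the clip leans about 7° in the grip, so the tips sit about 8 mm toward -x. I'll tilt the tool about y to plumb it and re-centre, then check by image code because all 12 views are used.

```bash
python3 -m crank '[[0.002,-0.002,0.002,0,-0.04,0],[0.002,-0.002,0.004,0,-0.078,0],[0.002,-0.002,0.004,0,-0.078,0],[0.002,-0.002,0.004,0,-0.078,0],[0.002,-0.002,0.004,0,-0.078,0]]'; python3 - <<'E'
from h import *
T=R.from_euler('y',-7,degrees=True).as_matrix()@down(np.radians(-2.2))
s=read_state();print(s['gripper_width'],delta([.5056,-.0375,.17],T),delta([.5056,-.0375,.126],T))
pic('side','c7.png',(300,120,380,195),8)
g=cv2.imread('pics/raw_c7.png')[160:196,325:352].max(2)
for i,r in enumerate(g):print(160+i,' '.join(f'{v:3d}' for v in r))
E
```

```text
clock: 17.82
eef_pos: [0.5061, -0.0401, 0.1956]
tcp_rot: [0.03, 1.452, -0.031]
force: [-0.2, -0.5, -1.1]
gripper_width: 0.293
0.29321575428343577 [ 0.0253  0.0025 -0.0036 -0.0007 -0.0022  0.0021] [ 0.069   0.0025 -0.0088 -0.0007 -0.0022  0.0021]
160 126 131 138 129  67  55  78 101  76  61  94 119 122 171 204 118  56  61 104  89  55 104 213 222 226 227 225
161 123 122 130 124  56  59  83 108  74  60  94 123 146 192 209 120  61  68 101  76  57 102 181 199 203 224 224
162 141 140 142 131  62  55  94 108  92  63 104 161 195 219 209 117  59  74 101  69  61 121 187 200 208 221 224
163 197 194 194 184 102  73 102 108 131  75 105 161 211 202 185 112  62  82 103  60  71 162 217 222 221 225 224
164 222 223 222 217 180 148 114 113 158  85  94 121 170 156 137 103  63  89  94  57  85 177 220 225 225 225 224
165 226 223 223 220 216 183 126 120 188 117  98 100 104  90 100  97  61  97  96  81 126 200 219 221 214 221 222
166 220 224 223 223 222 201 163 162 202 137 102  90  77  73  78  92  69 113 141 153 190 214 218 216 213 214 212
167 220 226 225 224 225 219 203 202 195 120 103 107  73  68  84 110  7
[... 2477 characters left out ...]
 226 226 226 226 226 226 225
190 226 226 224 227 227 226 227 228 227 225 226 194 117 113 187 221 226 228 224 227 223 226 223 227 227 225 226
191 226 227 226 227 226 227 225 226 226 223 218 175 110 115 191 221 223 223 222 224 224 223 224 223 225 225 226
192 226 226 227 226 226 226 227 223 215 213 206 151 105 115 181 207 214 214 214 215 215 208 211 211 217 221 223
193 226 227 227 227 226 227 225 213 200 202 193 143 102 117 180 201 201 202 199 203 201 199 203 204 203 211 213
194 227 226 226 226 226 225 222 201 201 201 192 146 100 121 189 200 200 201 200 200 199 200 199 199 200 202 200
195 226 226 226 226 224 208 201 191 199 201 191 133  95 124 192 199 199 198 197 197 199 201 201 200 200 200 199
```

The numbers show a plumb, symmetric clip: inner jaw faces at columns 334.3 and 341.6 (mid 338.0), card at 337.7. I'll lower straight down.

```bash
python3 -m crank '[[0.01,0.0025,-0.001,0,0,0],[0.02,0.0025,-0.0024,0,0,0],[0.03,0.0025,-0.0036,0,0,0],[0.04,0.0025,-0.0048,0,0,0],[0.05,0.0025,-0.006,0,0,0],[0.06,0.0025,-0.0072,0,0,0],[0.069,0.0025,-0.0083,0,0,0],[0.069,0.0025,-0.0083,0,0,0]]'; python3 -m crank '[[0,0,0,0,0,0],[0,0,0,0,0,0],[0,0,0,0,0,0],[0,0,0,0,0,0]]'; python3 - <<'E'
from h import *
s=read_state();print(s['gripper_width'],s['force'],s['torque'],s['eef_pos'])
pic('side','c8.png',(300,120,380,195),8)
im=cv2.imread('pics/raw_c8.png');g=im[176:212,325:352].max(2);rb=im[176:212,325:352,2].astype(int)-im[176:212,325:352,0]
for i,r in enumerate(g):print(176+i,' '.join(f'{v:3d}'+('*' if rb[i,j]>35 else ' ') for j,v in enumerate(r)))
p=lambda q:w2px('side',q).round(1)
print('card near/far top',p([.503,.001,.098]),p([.503,-.075,.098]))
E
```

```text
clock: 18.53
eef_pos: [0.5056, -0.0365, 0.124]
tcp_rot: [0.03, 1.452, -0.03]
force: [0.3, -0.0, -1.8]
gripper_width: 0.29
clock: 18.87
eef_pos: [0.5067, -0.0368, 0.1267]
tcp_rot: [0.029, 1.449, -0.03]
force: [0.7, 0.3, -0.8]
gripper_width: 0.287
0.28711157848888436 [ 0.65489201  0.25310734 -0.82832603] [-0.00497819  0.01585751  0.04593735] [ 0.50666492 -0.03677733  0.12672666]
176 225  224  227  214  108   53   61   83   70   92  163  219  224  213  141   71   64   52   47   45   49   62  105  114  130   91   92 
177 224  224  224  212   90   50   70  102   70   94  164  223  223  182  149   73   51   60   68   48   51  100  179  185  197  179  178 
178 227  224  224  194   76   56   80  104   69   92  156  222  224  187  152   73   53   73   93   59   66  151  208  182  183  212  220 
179 227  226  222  176   75   56   91  105   65   93  154  220  227  215  154   71   50   83   99   58   80  179  217  196  199  221  223 
180 226  226  221  169   71   61   96   96   70   95  156  223  226  219  159   75   61   99   95   58   89  200  222  221  221  224  223 
181 225  227  221  155   
[... 3629 characters left out ...]
75   75   74   81  104* 102*  85   77   75   74   77   78   98  124  141  195  191  196  200  199 
208 228  229  229  146  120  142   82   75   76   77   78  105* 103*  85   69   76   74   75   86  129  120  138  155  189  199  197  198 
209 225  230  229  160  146  148   83   75   75   76   76  103* 102*  81   71   77   75   75   96  163  133  138  148  189  199  202  199 
210 214  227  233  216  203  153   88   73   73   75   79  106*  99*  84   74   71   72   75   91  151  137  139  145  186  197  196  198 
211 202  216  232  236  228  149   85   75   73   72   78  104*  98*  82   70   76   78   75   84  128  140  139  143  151  158  163  160 
card near/far top [337.5 199.9] [337.2 185.8]
```

Clear background shows on both sides of the card between the jaws: about 6 mm left and 7 mm right at row 195. Wrist force is near zero, the tips are about 20 mm below the edge and the throat is clear above it. Handing in.

```bash
python3 -c "
from workcell import *
print(sign_off())"
```

```text
the job is handed in; nothing more can be done
None
```

The stand is built in the jig and the clip is held open over the middle of the card's top edge. I handed in at about 19 s of the 67 s allowed.

- **Foot:** it came to rest at the expected height on the pocket floor and was let go. A top view showed it square between the four posts.
- **Card plate:** it came to rest on the foot at the expected height, with the card upright, and was let go. The views after release showed it between the posts.
- **Clip:** I pinched the arms to about 24–25 mm over their outsides, which is their stop. The clip sat about 7° askew in the grip with its tips about 8 mm off, so I tilted the tool 7° to bring it upright and re-centred it.

**Last checks:**
- The gap between the jaws measured about 23–24 mm, against the stated 26 mm.
- There was roughly 6 mm of clear space on one side of the card and 7 mm on the other.
- The tips were about 20 mm below the edge, with about 15 mm clear above it.
- The wrist force was about 1 N, so nothing was touching the card.

**Less certain:**
- The last checks come from pixel values in the side camera only, because all 12 picture views were used.
- I measured the clip's centring along the edge only to a few millimetres.
- The two cameras disagreed by about 3–5 mm in y, but the height of each contact fitted the parts' sizes.

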